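# Read a jar's label under the guard with a scanner wand

## Task

Draw the yellow scanner wand out of its dock by its neck, lay it down flat and let go, then take it again by its black handle. Reach its nose in under the clear guard and aim it squarely at the middle of the label on the jar with the green filling, keeping its nose 2 to 5 cm from the label, and hold it still there for two seconds. Then lay the wand flat on the blue mat, wholly on it, without dropping it, and let go; the jars and everything else loose stay standing where they are.

Things in the scene. Friction and masses are not known exactly. Their poses are not given: they have to be found in the camera images.
- wand: loose scanner wand, 200 mm long, 0.2 kg. Rear half: black handle 30 mm square. Front: yellow neck 22 mm square, 80 mm long, then orange round nose 26 mm across. Origin: mid-length on its underside, 15 mm below the long axis; x from butt to nose (the beam leaves along x), z up. Centre of mass 28 mm behind the origin. Starts level in the dock, neck out, underside 20 mm above the table.
- wand_nose (a point): centre of the wand's nose face, where the beam leaves; axes as the wand
- wand_butt (a point): centre of the wand's rear end face; axes as the wand
- wand_handle (a point): centre of the black handle, 150 mm behind the nose; axes as the wand
- wand_neck (a point): a place on the yellow neck to hold it by when drawing it out, 65 mm behind the nose; axes as the wand
- dock: fixed grey sleeve, 112 mm long, 66 wide, 64 high, closed above, behind and at the sides; mouth 50 mm from the origin, facing its -x; inside 42 mm wide, 38 high, floor 20 mm above the table. Covers the whole handle: the wand slides out level along the dock's -x, free after 110 mm. Origin on the table, z up.
- mat: fixed blue mat, 300 mm (its x) by 170 mm (its y), 4 mm thick; origin at the centre of its underside
- station: fixed; front at its -x. Base plate 12 mm thick, 250 wide (y), carries two jars; clear guard roof, underside 108, top 114 mm above the table, on 10 mm posts at x = -108, 80, y = +-118 mm. Base and roof begin at x = -115 mm; the labels face -x, 135 mm in from that edge, too deep for fingers on the neck. Housing 205 mm high behind x = 100 mm. Wand goes in along +x.
- jar_green: a round food jar, 62 mm across and 78 mm tall, white lid with a round sticker of the filling's colour, dark green filling, standing loose on the station's base under the guard beside the brown one (either side); the label is on its -x side, turned up to 9 degrees from the station's front; origin at the centre of its underside, z up
- jar_green_label (a point): centre of the green jar's label (barred white label 36 mm wide, 26 mm high), on the jar's face, 46 mm above the table; axes as the jar: the label faces -x, so the wand's x must run along the jar's x
- jar_brown: a round food jar, 62 mm across and 78 mm tall, white lid with a round sticker of the filling's colour, dark red-brown filling, the other jar under the guard, to be left alone; origin at the centre of its underside, z up
- jar_a: a round food jar, 62 mm across and 78 mm tall, white lid with a round sticker of the filling's colour, tan filling, loose in the aluminium tray on the far left, to be left alone; origin at the centre of its underside, z up
- jar_c: a round food jar, 62 mm across and 78 mm tall, white lid with a round sticker of the filling's colour, red-brown filling, no label, standing on the table beyond the mat, to be left alone; origin at the centre of its underside, z up
- bottle: clear bottle with white cap, 64 mm across, 200 mm tall, on the far right, to be left alone; origin at the centre of its underside
- spatula: spatula 180 mm long lying on the table near the robot, to be left alone; origin on its underside
There are look-alikes about, which are no part of the job. What is shaped like the dock but pink or purple is not meant.

How it is judged:
By the outcome, as a careful person would: the job done as asked, in the order asked, and still so for the second after the job is handed in, with the robot touching nothing.
It also fails if it takes over 67 s, if anything falls off the work surface, if the arm or the gripper's body presses on something with over 40 N, if the wrist force passes 120 N, or if a joint passes its speed limit or range.

## Robot

A 6-joint arm with a two-finger parallel gripper is mounted at the origin on the work surface. World frame = base frame: x ahead of the robot, y to its left, z up, the work surface at z = 0. Lengths are in m, angles in rad, forces in N, time in s.
With the tool pointing down it reaches from about 0.35 to 0.775 m from the base axis. Payload 5.5 kg.
Tool frame: the origin (TCP) lies between the finger pads; the fingertips stand 19 mm ahead of it and the grasp point (between the pads) is the TCP; z points along the fingers, y is the line along which they close (so a half turn about z gives the same grasp; the last joint's range is limited). The gripper opens to 85 mm and grips with 20 to 120 N. Pads are 22 mm wide; open, the fingers measure 114 mm over their backs; the gripper's body (76 mm by 85 mm) begins 54 mm behind the grasp point. The pads swing forward as they close: fully open they stand 13 mm farther back than shut.
Start: joints at [1.169, 0.313, 0.046, 1.304, 0, 1.431], TCP at [0.149, 0.555, 0.25] pointing down, gripper open.
Joint ranges: [-2.76, 2.76], [-0.86, 1.69], [-1.03, 1.26], [-2.2, 2.34], [-1.47, 1.5], [-3.14, 3.14]. Speed limits (rad/s): [2.57, 2.57, 3.14, 3.14, 3.14, 3.14].

## Interface

Orientations are given as a unit quaternion [w, x, y, z].
In Python, from workcell import env gives the robot as it stands.
- The arm moves only by the tool carry_out, never from a script. Its argument "increments" is a list that holds one entry, the list of rows, each a list of 6 numbers: the shift along the tool's x, y, z each as a share of 50 cm, from -1 to 1, then the turn, a rotation vector about the tool's x, y, z each as a share of 2 pi rad, from -1 to 1. In form: [[[x, y, z, ax, ay, az], ...]]. A call has 1 to 5 rows; each row is the pose to reach, as a shift and turn from the pose commanded when the call began, along the tool's axes at that moment, turning the shorter way round; what a row does not reach only later rows make up. A row lasts 1/8 s, in which the tool goes at most 62.5 mm and 10.7 degrees, less where a joint would pass 70% of its speed; a pose out of reach is approached as far as the arm can. A call with a number of a shift or a turn outside -1 to 1 is refused whole. A call with a gripper value outside its range is refused whole. "jaw" is the closure, from 0 (fully open) to 1 (shut), set as the call begins (left out, the last holds). The fingers move at their own pace and stop on an object; "squeeze" is the grip in N (left out, the last holds). Time passes only in rows, so rows that repeat a pose let the fingers close. It gives the time, the measured TCP pose, the force, the opening and the grip force at its end, in the units of the state.
- env.get_state(): the state, without advancing time (a new reading comes with each control period).
- env.read_camera(name): name is "side" or "top" or "wrist"; returns a dict with "frame" (480x640x3 uint8, blue, green, red), "z_map" (480x640 float32, m along the optical axis (not along the pixel's ray), 0 where there is no reading), "intrinsics" (3x3 intrinsics, pixels), "R" (3x3) and "t" (3): a world point X has camera coordinates R X + t; the wrist camera has in their place "T_tool_cam" (4x4, takes a point from camera to tool coordinates, whose origin is the TCP and whose axes are the flange's). Camera axes: x right, y down, z forward; pixel columns grow to the right and rows downward; lengths in m; the calibration is good to about 2 mm. A picture is of the moment at which its call begins: read the wrist's pose just before it.
- env.hand_in(): hands the job in; it is judged then, once.
Trained networks look in the newest picture that a camera, given by its name, has taken for a name from the list of things; names that differ only in an ending like _2 or _b are one class to them, and where a whole thing is asked for, a point or a joint stands for the part that bears it (a point fixed in the world has none). Each returns a list of dicts, best first, with "score" (0 to 1); they miss things now and then, are a little off and sometimes report something else, mostly with a low value. They report only what shows in the picture. A call takes as long as a camera call. They do not tell look-alikes from the thing itself.
- env.find_in(camera, name): "position" ([x, y, z] in m, in world coordinates, good to about 4 mm: the middle of the surface that is visible of it).
The state is a dict: "clock": time; "joint_pos": joint angles; "qvel": joint speeds; "tau": joint torques, N m; "tcp_pos": TCP position; "orientation": TCP orientation; "wrist_force": force on the tool from outside, world axes, zero at the start; "ft_torque": the same for the moment, N m; "finger_gap": finger opening in m; "grip_force": force on a finger pad.
Only numpy, scipy, OpenCV 4.12 (cv2) and the standard library are available. Lean on these libraries where they do the work, as an engineer would, in place of code of your own. Each camera call takes 0.05 s, during which the arm holds its last target. There are 200 camera calls.

## Working session

There is one attempt and no reset: what is moved stays moved. The work goes in short steps, Python scripts to look and compute and a tool call to move; the robot and the scene stay as the last step left them, time stands still between calls to the robot, and variables do not carry over. Pictures are saved under pics/ and viewed, at most 10 in all, crops included, and the job is handed in when it is done.

Besides the shell and the picture viewer there is one more tool, called after ">>>" as name(argument=value, ...) on one line, values as JSON. carry_out: Moves the arm, as the interface text tells. Its arguments: {"type":"object","properties":{"increments":{"type":"array","items":{"type":"array","items":{"type":"array","items":{"type":"number","minimum":-1,"maximum":1}}}},"jaw":{"type":"number"},"squeeze":{"type":"number"}},"required":["increments"]}

```bash
mkdir -p pics; ls; cat > h.py <<'E'
import numpy as np, cv2
from workcell import env
from scipy.spatial.transform import Rotation as Ro
def q2R(q): return Ro.from_quat([q[1],q[2],q[3],q[0]]).as_matrix()
def cam(n):
    s=env.get_state(); c=env.read_camera(n)
    if 'R' in c: c['Rw']=np.array(c['R']).T; c['tw']=-c['Rw']@np.array(c['t'])
    else:
        T=np.array(c['T_tool_cam']); R=q2R(s['orientation']); c['Rw']=R@T[:3,:3]; c['tw']=R@T[:3,3]+np.array(s['tcp_pos'])
    return c
def cloud(c):
    K=np.array(c['intrinsics']); z=c['z_map']; v,u=np.mgrid[:480,:640]
    P=np.stack([(u-K[0,2])/K[0,0]*z,(v-K[1,2])/K[1,1]*z,z],-1)
    return P@c['Rw'].T+c['tw']
def st():
    s=env.get_state(); print({k:np.round(s[k],4).tolist() for k in ('clock','tcp_pos','orientation','joint_pos','wrist_force','finger_gap','grip_force')}); return s
def plan(pos,R,s=None):
    "row (share units) to reach pose from the present measured pose"
    s=s or env.get_state(); R0=q2R(s['orientation'])
    d=R0.T@(np.array(pos)-s['tcp_pos'])/0.5; w=Ro.from_matrix(R0.T@R).as_rotvec()/(2*np.pi)
    return np.round(np.r_[d,w],4).tolist()
E
python3 - <<'E'
from h import *
st()
for n in('top','side'):
    c=cam(n); cv2.imwrite(f'pics/{n}0.png',c['frame']); print(n,c['tw'].round(3),c['Rw'].round(2).tolist()); np.savez(f'{n}0.npz',**{k:c[k] for k in('frame','z_map','intrinsics','Rw','tw')})
    for k in('wand','wand_neck','wand_nose','dock','mat','station','jar_green','jar_green_label','jar_brown','jar_a','jar_c','bottle','spatula'):
        print(k,[(np.round(d['position'],3).tolist(),round(d['score'],2)) for d in env.find_in(n,k)][:4])
E
```

```text
pics
{'clock': 0.0, 'tcp_pos': [0.1486, 0.555, 0.2494], 'orientation': [-0.0003, 0.1305, 0.9914, -0.0009], 'joint_pos': [1.1694, 0.314, 0.045, 1.3036, 0.0, 1.4312], 'wrist_force': [-0.004, 0.473, 0.3893], 'finger_gap': 0.0856, 'grip_force': 0.0}
top [ 0.372 -0.056  1.618] [[-0.03, -0.99, 0.1], [-1.0, 0.03, 0.0], [-0.0, -0.1, -0.99]]
wand [([0.496, -0.233, 0.046], 0.79)]
wand_neck [([0.501, -0.238, 0.045], 0.65)]
wand_nose [([0.503, -0.235, 0.043], 0.58)]
dock [([0.321, -0.311, 0.062], 0.82), ([0.274, -0.475, 0.064], 0.67), ([0.466, -0.334, 0.066], 0.6)]
mat [([0.6, -0.031, 0.004], 0.84)]
station [([0.383, 0.244, 0.113], 0.81)]
jar_green [([0.47, -0.335, 0.065], 0.71), ([0.382, 0.242, 0.108], 0.24)]
jar_green_label []
jar_brown []
jar_a [([0.704, 0.37, 0.08], 0.88), ([0.763, -0.153, 0.081], 0.78)]
jar_c [([0.704, 0.37, 0.08], 0.88), ([0.763, -0.153, 0.081], 0.78)]
bottle [([0.713, -0.298, 0.134], 0.91)]
spatula [([0.372, -0.065, 0.005], 0.62)]
side [0.964 1.163 0.955] [[-0.94, 0.19, -0.27], [0.33, 0.54, -0.77], [-0.0, -0.82, -0.57]]
wand [([0.494, -0.235, 0.043], 0.71), ([0.418, 0.323, 0.113], 0.43)]
wand_neck [([0.498, -0.238, 0.045], 0.7)]
wand_nose [([0.496, -0.241, 0.045], 0.61)]
dock [([0.328, -0.294, 0.049], 0.79), ([0.274, -0.46, 0.065], 0.79), ([0.477, -0.304, 0.064], 0.56)]
mat [([0.606, -0.015, 0.004], 0.77)]
station [([0.418, 0.319, 0.114], 0.55), ([0.781, -0.137, 0.053], 0.32), ([0.496, -0.238, 0.044], 0.27)]
jar_green [([0.495, -0.24, 0.048], 0.3)]
jar_green_label []
jar_brown [([0.433, 0.319, 0.041], 0.62)]
jar_a [([0.779, -0.135, 0.056], 0.86), ([0.716, 0.4, 0.071], 0.72)]
jar_c [([0.779, -0.135, 0.056], 0.86), ([0.716, 0.4, 0.071], 0.72)]
bottle [([0.73, -0.284, 0.1], 0.69)]
spatula [([0.372, -0.076, 0.002], 0.9)]
```

View pics/top0.png

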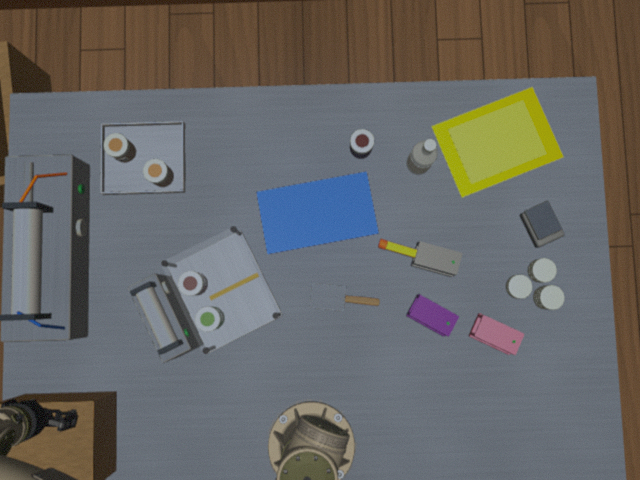

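View pics/side0.png

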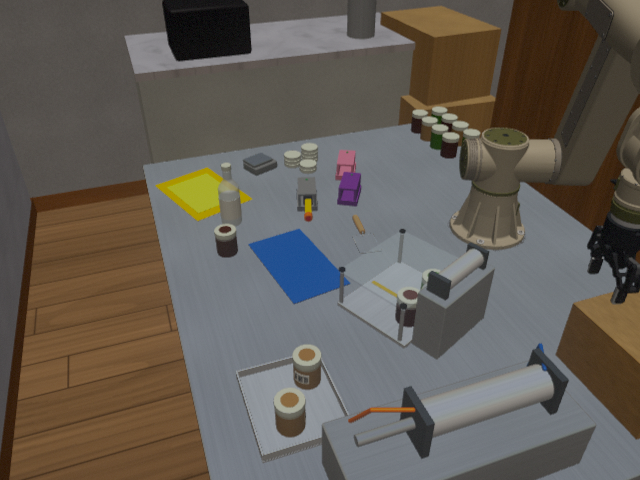

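Top view: the wand's yellow neck (400,249) and nose (383,244) stick out of the grey dock (437,259). Look-alikes for the dock are purple (433,315) and pink (497,335). For the wand, there is the orange-yellow strip at the station (235,286), and for the mat, the yellow mat (497,140). The jar with the green sticker is at (208,319) and the brown one at (190,283). The station's front faces right and slightly up. I choose the grey dock and its wand.

Next I measure and check that choice in a crop.

```bash
python3 - <<'E'
from h import *
c=dict(np.load('top0.npz')); P=cloud(c); K=c['intrinsics']; f=c['frame']
hsv=cv2.cvtColor(f,cv2.COLOR_BGR2HSV)
def ray(u,v,z):
    d=c['Rw']@np.array([(u-K[0,2])/K[0,0],(v-K[1,2])/K[1,1],1]); return c['tw']+d*(z-c['tw'][2])/d[2]
def reg(m,box):
    o=np.zeros_like(m); x0,y0,x1,y1=box; o[y0:y1,x0:x1]=m[y0:y1,x0:x1]; return o
def rect(m,z,name):
    m=cv2.morphologyEx(m.astype(np.uint8),cv2.MORPH_OPEN,np.ones((2,2)))
    v,u=np.nonzero(m); X=np.array([ray(a,b,z)[:2] for a,b in zip(u,v)])
    r=cv2.minAreaRect((X*1000).astype(np.float32)); print(name,len(u),np.round(r[0],1),np.round(r[1],1),round(r[2],1),'zmed',np.median(P[v,u,2]).round(4)); return X
H,S,V=[hsv[...,i].astype(int) for i in range(3)]
rect(reg((H>100)&(H<125)&(S>150)&(V>100),(240,160,390,265)),.004,'mat')
X=rect(reg((H<35)&(S>150)&(V>120),(372,230,420,262)),.046,'neck')
print(X.mean(0))
Z=P[...,2]
rect(reg((Z>.058)&(Z<.072),(400,230,475,290)),.064,'dock')
rect(reg((Z>.105)&(Z<.12),(120,210,300,370)),.114,'roof')
rect(reg((Z>.19)&(Z<.215),(120,250,220,370)),.205,'housing')
for n,b in(('brown',(178,270,203,296)),('green',(196,306,221,332))):
    m=reg((S>90)&(V>60),b); v,u=np.nonzero(m); print(n,len(u),u.mean(),v.mean(),ray(u.mean(),v.mean(),.09).round(4),np.median(Z[v,u]))
print('strip z',Z[286,235],Z[300,225],'base',)
m=reg((H>10)&(H<35)&(S>120),(205,265,265,305)); v,u=np.nonzero(m); print(len(u),np.median(Z[v,u]),ray(u.min(),v[u.argmin()],.114),ray(u.max(),v[u.argmax()],.114))
cr=np.hstack([cv2.resize(f[215:295,360:480],None,fx=3.3,fy=3.3),cv2.resize(f[220:300,180:300],None,fx=3.3,fy=3.3)]);cv2.imwrite('pics/crop.png',cr)
E
```

```text
mat 6868 [600.4 -35.3] [166.3 295.9] 9.0 zmed 0.0035
neck 284 [ 495.5 -239.8] [95.7 20.6] 72.0 zmed 0.0453
[ 0.49561508 -0.23943056]
dock 949 [ 466.8 -339.2] [112.1  58.5] 72.8 zmed 0.0637
roof 8271 [399.8 213. ] [251.1 217.6] 24.9 zmed 0.1132
housing 1279 [340.5 340.4] [162.6  54.4] 25.1 zmed 0.2015
brown 0 nan nan [nan nan nan] nan
green 108 206.87037037037038 318.68518518518516 [0.3329 0.2452 0.09  ] 0.11259681210872985
strip z 0.11408708082162922 0.11780561389369226 base
139 0.11313174541693871 [0.38823059 0.22989202 0.114     ] [0.43625521 0.11660565 0.114     ]<stdin>:21: RuntimeWarning: Mean of empty slice.
  ret = ret.dtype.type(ret / rcount)
  return _methods._mean(a, axis=axis, dtype=dtype,
```

View pics/crop.png

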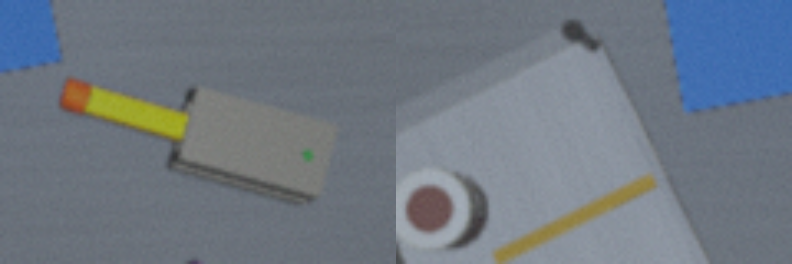

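The crop confirms the grey dock with the wand, its nose (75,95) pointing up and left. The orange strip is a flat line painted on the station base. The geometry fits the sizes given: wand yaw about 73°, station +x yaw about 115°, green jar near (0.333, 0.245).

Next I work out a label view and the approach poses.

```bash
cat >> h.py <<'E'
def Rdown(yaw,tilt=0.):
    "tool x along yaw, z down; tilt>0 leans tool z toward yaw direction"
    x=np.array([np.cos(yaw),np.sin(yaw),0]); z=np.array([0,0,-1.]); 
    zz=np.cos(tilt)*z+np.sin(tilt)*x; xx=np.cos(tilt)*x-np.sin(tilt)*z
    return np.c_[xx,np.cross(zz,xx),zz]
E
python3 - <<'E'
from h import *
c=cam('wrist'); T=np.array(c['T_tool_cam']); print(T.round(3).tolist(),np.array(c['intrinsics']).round(1).tolist())
a=np.radians(114.9); x=np.array([np.cos(a),np.sin(a),0]); L=np.array([.346,.217,.046])
for tl in (30,40,50):
    R=Rdown(a,np.radians(tl)); zc=R@T[:3,2]
    for D in (.25,.3):
        tcp=L-D*zc-R@T[:3,3]; print(tl,D,tcp.round(3),'camdir',zc.round(2),plan(tcp,R))
E
```

```text
[[0.001, -0.949, -0.316, 0.082], [1.0, 0.001, 0.0, 0.0], [0.0, -0.316, 0.949, -0.123], [0.0, 0.0, 0.0, 1.0]] [[337.2, 0.0, 321.2], [0.0, 337.2, 237.6], [0.0, 0.0, 1.0]]
30 0.25 [0.371 0.163 0.143] camdir [-0.08  0.18 -0.98] [-0.6318, -0.6432, 0.2144, -0.0364, 0.0779, 0.1359]
30 0.3 [0.375 0.154 0.192] camdir [-0.08  0.18 -0.98] [-0.6446, -0.6586, 0.1164, -0.0364, 0.0779, 0.1359]
40 0.25 [0.377 0.149 0.131] camdir [-0.15  0.33 -0.93] [-0.6522, -0.6677, 0.2379, -0.0485, 0.1038, 0.1333]
40 0.3 [0.385 0.132 0.178] camdir [-0.15  0.33 -0.93] [-0.6758, -0.6959, 0.1449, -0.0485, 0.1038, 0.1333]
50 0.25 [0.383 0.136 0.117] camdir [-0.22  0.48 -0.85] [-0.6698, -0.6887, 0.2667, -0.0606, 0.1297, 0.13]
50 0.3 [0.394 0.112 0.16 ] camdir [-0.22  0.48 -0.85] [-0.7034, -0.7289, 0.1815, -0.0606, 0.1297, 0.13]
```

```bash
python3 - <<'E'
from h import *
c=cam('wrist'); T=np.array(c['T_tool_cam'])
a=np.radians(114.9); L=np.array([.346,.217,.046])
for tl in (25,35,45):
    R=Rdown(a+np.pi,-np.radians(tl)); zc=R@T[:3,2]; tcp=L-.27*zc-R@T[:3,3]; print(tl,tcp.round(3),zc.round(2))
print(plan([.42,.08,.40],Rdown(a+np.pi)))
E
```

```text
25 [0.371 0.163 0.165] [-0.29  0.62 -0.73]
35 [0.38  0.145 0.153] [-0.34  0.73 -0.6 ]
45 [0.387 0.13  0.137] [-0.38  0.81 -0.45]
[-0.7699, -0.7781, -0.2994, 0.0, 0.0, -0.3608]
```

>>> carry_out(increments=[[[-0.05,-0.05,-0.2,0,0,-0.03],[-0.15,-0.15,-0.3,0,0,-0.06],[-0.27,-0.27,-0.3,0,0,-0.09],[-0.38,-0.38,-0.3,0,0,-0.12],[-0.49,-0.49,-0.3,0,0,-0.15]]])

```text
clock: 2.12
tcp_pos: [0.2646, 0.3569, 0.3903]
orientation: [0.001, -0.308, 0.952, 0.0]
wrist_force: [0.5, 0.1, 1.2]
finger_gap: 0.085
grip_force: 0.0
```

```bash
python3 - <<'E'
from h import *
st(); a=np.radians(114.9)
print(plan([.42,.08,.38],Rdown(a+np.pi)))
E
```

```text
{'clock': 2.125, 'tcp_pos': [0.2646, 0.3569, 0.3903], 'orientation': [0.001, -0.3076, 0.9515, 0.0004], 'joint_pos': [0.7519, 0.0529, 0.0662, 1.5821, -0.0002, 0.1265], 'wrist_force': [0.5214, 0.0739, 1.1654], 'finger_gap': 0.085, 'grip_force': 0.0}
[0.0722, -0.6309, 0.0205, -0.0002, 0.0003, -0.2196]
```

>>> carry_out(increments=[[[0.015,-0.125,0,0,0,-0.029],[0.03,-0.25,0,0,0,-0.058],[0.045,-0.375,0,0,0,-0.087],[0.06,-0.5,0,0,0,-0.116],[0.072,-0.63,0.02,0,0,-0.145]]])

```text
clock: 2.75
tcp_pos: [0.3887, 0.134, 0.3854]
orientation: [0.001, -0.638, 0.77, -0.0]
wrist_force: [0.9, 0.1, 0.2]
finger_gap: 0.0855
grip_force: 0.0
```

```bash
python3 - <<'E'
from h import *
st(); a=np.radians(114.9)
print(plan([.38,.145,.16],Rdown(a+np.pi,-np.radians(35))))
E
```

```text
{'clock': 2.75, 'tcp_pos': [0.3887, 0.134, 0.3854], 'orientation': [0.0008, -0.6381, 0.77, -0.0004], 'joint_pos': [0.1361, -0.0134, -0.0138, 1.5687, 0.0002, -1.2479], 'wrist_force': [0.9078, 0.096, 0.1656], 'finger_gap': 0.0855, 'grip_force': 0.0}
[-0.018, 0.0219, 0.4508, -0.0305, -0.094, -0.0957]
```

>>> carry_out(increments=[[[0,0.01,0.1,-0.008,-0.024,-0.024],[0,0.01,0.2,-0.015,-0.047,-0.048],[0,0.01,0.3,-0.023,-0.07,-0.072],[-0.01,0.01,0.36,-0.03,-0.094,-0.096],[-0.01,0.01,0.36,-0.0305,-0.094,-0.096]]])

```text
clock: 3.38
tcp_pos: [0.3829, 0.1411, 0.2029]
orientation: [-0.162, 0.802, -0.514, -0.257]
wrist_force: [-0.2, -0.1, 0.8]
finger_gap: 0.0857
grip_force: 0.0
```

```bash
python3 - <<'E'
from h import *
s=st(); c=cam('wrist'); np.savez('wr1.npz',**{k:c[k] for k in('frame','z_map','intrinsics','Rw','tw')}); cv2.imwrite('pics/wr1.png',c['frame'])
for k in('jar_green','jar_green_label','jar_brown','station'):
    print(k,[(np.round(d['position'],4).tolist(),round(d['score'],2)) for d in env.find_in('wrist',k)][:4])
E
```

```text
{'clock': 3.375, 'tcp_pos': [0.3829, 0.1411, 0.2029], 'orientation': [-0.1621, 0.8025, -0.5138, -0.2566], 'joint_pos': [-0.1917, 0.2421, -0.329, 1.395, 0.4864, -2.2935], 'wrist_force': [-0.164, -0.0922, 0.7921], 'finger_gap': 0.0857, 'grip_force': 0.0}
jar_green []
jar_green_label []
jar_brown []
station [([0.4042, 0.17, 0.1104], 0.96)]
```

View pics/wr1.png

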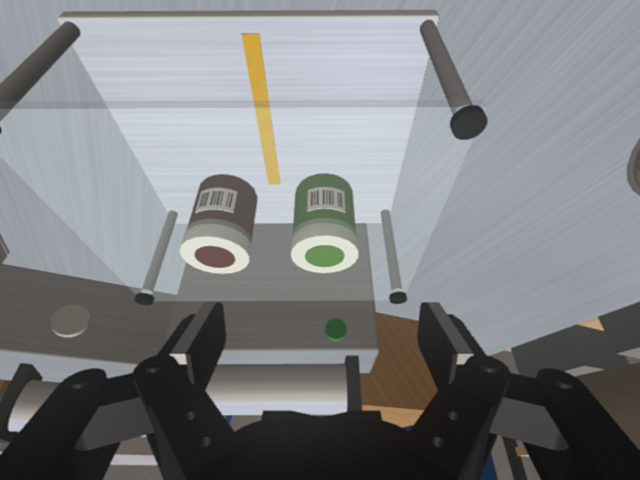

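Seen upside down through the guard, the green jar has its lid sticker at (325,256) and its barred label at (327,199). The brown jar is at (217,225).

```bash
cat > label.py <<'E'
from h import *
from scipy.optimize import least_squares
def label(c,stk,lab):
    K=np.array(c['intrinsics']); f=c['frame']; hsv=cv2.cvtColor(f,cv2.COLOR_BGR2HSV).astype(int)
    def d(u,v): return c['Rw']@np.array([(u-K[0,2])/K[0,0],(v-K[1,2])/K[1,1],1])
    def proj(X): q=(np.asarray(X)-c['tw'])@c['Rw']; return q[...,:2]/q[...,2:]*[K[0,0],K[1,1]]+[K[0,2],K[1,2]]
    x0,y0,x1,y1=stk; m=np.zeros((480,640),np.uint8); m[y0:y1,x0:x1]=(hsv[...,1]>85)[y0:y1,x0:x1]
    n,lb,stt,cen=cv2.connectedComponentsWithStats(m); i=1+stt[1:,4].argmax(); u,v=cen[i]; print('sticker',stt[i],cen[i])
    r=d(u,v); J=c['tw']+r*(.09-c['tw'][2])/r[2]; print('jar',J.round(4))
    x0,y0,x1,y1=lab; m=np.zeros((480,640),np.uint8); g=hsv[...,1]<45
    m[y0:y1,x0:x1]=g[y0:y1,x0:x1]; m=cv2.morphologyEx(m,cv2.MORPH_CLOSE,np.ones((5,5)))
    n,lb,stt,cen=cv2.connectedComponentsWithStats(m); i=1+stt[1:,4].argmax(); print('label',stt[i],cen[i])
    cs,_=cv2.findContours((lb==i).astype(np.uint8),0,2); pts=max(cs,key=cv2.contourArea)[:,0].astype(float)
    # raycast contour onto the cylinder
    out=[]
    for u,v in pts:
        r=d(u,v); o=c['tw']-J; A=r[0]**2+r[1]**2; B=o[0]*r[0]+o[1]*r[1]; C=o[0]**2+o[1]**2-.031**2; D=B*B-A*C
        if D<0: continue
        X=o+r*(-B-D**.5)/A; out.append([np.degrees(np.arctan2(-X[1],-X[0])),X[2]+.09])
    out=np.array(out); lo,hi=np.percentile(out,3,0),np.percentile(out,97,0)
    print('yaw range',lo[0],hi[0],'mid',(lo[0]+hi[0])/2,'mean',out[:,0].mean(),'width mm',.031e3*np.radians(hi[0]-lo[0]),'z',lo[1],hi[1],(lo[1]+hi[1])/2)
    return J,(lo[0]+hi[0])/2
E
python3 - <<'E'
from label import *
c=dict(np.load('wr1.npz')); label(c,(300,238,352,275),(300,180,354,216))
label(c,(185,238,245,275),(190,182,246,218))
E
```

```text
sticker [306 246  37  20 594] [324.21043771 255.62626263]
jar [0.3302 0.2464 0.09  ]
label [ 307  180   47   36 1041] [329.06436119 197.83861671]
yaw range 53.952669004732165 144.03570880271158 mid 98.99418890372188 mean 93.94949166238784 width mm 48.73961498507468 z 0.019959018894800822 0.06157200927729648 0.04076551408604865Traceback (most recent call last):
  File "<stdin>", line 3, in <module>
  File "label.py", line 8, in label
    n,lb,stt,cen=cv2.connectedComponentsWithStats(m); i=1+stt[1:,4].argmax(); u,v=cen[i]; print('sticker',stt[i],cen[i])
                                                          ~~~~~~~~~~~~~~~~^^
ValueError: attempt to get argmax of an empty sequence
```

```bash
python3 - <<'E'
from h import *
c=dict(np.load('wr1.npz')); f=c['frame']
cv2.imwrite('pics/lab.png',cv2.resize(f[165:280,285:365],None,fx=5,fy=5,interpolation=cv2.INTER_CUBIC))
h=cv2.cvtColor(f,cv2.COLOR_BGR2HSV); print(h[199,295:360].tolist()[::2])
E
```

```text
[[60, 23, 122], [51, 57, 107], [51, 56, 109], [51, 56, 109], [51, 57, 108], [52, 58, 109], [42, 29, 131], [21, 16, 163], [45, 5, 101], [26, 13, 139], [25, 11, 135], [45, 5, 101], [23, 14, 159], [20, 14, 161], [60, 3, 100], [19, 14, 142], [23, 8, 126], [30, 2, 105], [30, 10, 127], [30, 8, 125], [20, 15, 158], [25, 11, 138], [30, 5, 112], [30, 5, 109], [23, 13, 152], [51, 38, 113], [53, 49, 105], [53, 49, 105], [54, 47, 103], [86, 12, 168], [106, 15, 220], [105, 16, 219], [108, 15, 219]]
```

View pics/lab.png

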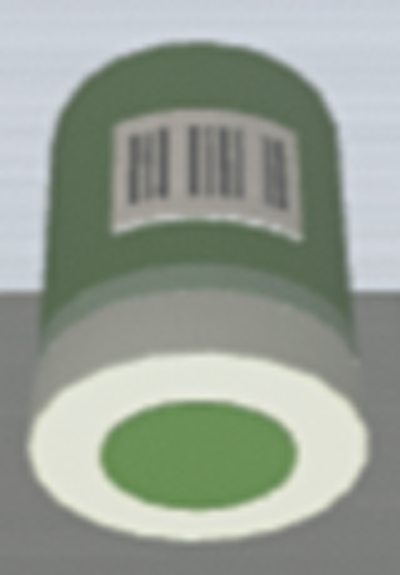

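The label's corners in the crop are (113,125), (299,135), (302,240) and (113,236). I fit the jar's position and turn to these.

```bash
python3 - <<'E'
from h import *
from scipy.optimize import least_squares
c=dict(np.load('wr1.npz')); K=c['intrinsics']
def proj(X): q=(np.asarray(X)-c['tw'])@c['Rw']; return q[...,:2]/q[...,2:]*[K[0,0],K[1,1]]+[K[0,2],K[1,2]]
crop=lambda p:(np.array(p)+.5)/5-.5+[285,165]
obs=np.r_[[crop(p) for p in((113,125),(299,135),(302,240),(113,236))],[[324.2,255.6]]]
def model(p,dz=0):
    x,y,a=p; h=.018/.031
    # image left = world side: seen from the front, upside down
    pts=[[x-.031*np.cos(a+s*h),y-.031*np.sin(a+s*h),z] for s,z in((-1,.033),(1,.033),(1,.059),(-1,.059))]
    return proj(np.array(pts+[[x,y,.09]]))
for sgn in(1,-1):
    def fun(p): 
        m=model(p); m=m if sgn==1 else m[[1,0,3,2,4]]; return (m-obs).ravel()
    r=least_squares(fun,[.331,.246,np.radians(115)]); print(sgn,r.x[:2].round(4),np.degrees(r.x[2]).round(2),r.fun.round(1))
E
```

```text
1 [0.3465 0.2099] -62.76 [  0.7   9.3  -1.4   6.2  -0.8   6.    0.2   7.9   1.1 -27.1]
-1 [0.3295 0.2475] 111.09 [ 0.6  0.3 -0.7 -0.1 -0.  -0.1 -0.  -0.9  0.2  0.8]
```

The fit is tight (residuals under 1 px): green jar at (0.3295, 0.2475), label yaw 111.1°. Now to the wand.

```bash
python3 - <<'E'
from h import *
R=Rdown(np.radians(73+180)); print(plan([.475,-.30,.22],R))
E
```

```text
[0.7031, 0.2037, -0.5265, 0.0354, 0.0926, 0.112]
```

>>> carry_out(increments=[[[0.08,0.02,-0.08,0.004,0.012,0.014],[0.17,0.05,-0.14,0.01,0.026,0.032],[0.26,0.08,-0.2,0.016,0.042,0.05],[0.35,0.1,-0.26,0.022,0.058,0.07],[0.43,0.125,-0.32,0.028,0.073,0.088]]])

```text
clock: 4.25
tcp_pos: [0.4401, -0.1295, 0.2145]
orientation: [0.036, -0.651, 0.756, 0.052]
wrist_force: [-0.7, -0.2, 0.4]
finger_gap: 0.0857
grip_force: 0.0
```

```bash
python3 - <<'E'
from h import *
st();R=Rdown(np.radians(73+180)); print(plan([.475,-.30,.22],R))
E
```

```text
{'clock': 4.25, 'tcp_pos': [0.4401, -0.1295, 0.2145], 'orientation': [0.0357, -0.6511, 0.7563, 0.0523], 'joint_pos': [-0.5251, 0.1541, -0.2552, 1.2371, 0.1018, -1.9505], 'wrist_force': [-0.7002, -0.2495, 0.3806], 'finger_gap': 0.0857, 'grip_force': 0.0}
[0.3228, -0.1187, -0.0546, 0.0066, 0.0191, 0.0234]
```

>>> carry_out(increments=[[[0.1,-0.035,-0.02,0.0025,0.006,0.008],[0.2,-0.075,-0.035,0.0045,0.013,0.016],[0.323,-0.119,-0.055,0.0066,0.019,0.0234],[0.323,-0.119,-0.055,0.0066,0.019,0.0234]]])

```text
clock: 4.75
tcp_pos: [0.4765, -0.3013, 0.2187]
orientation: [0.001, -0.595, 0.803, 0.001]
wrist_force: [-0.2, 0.5, -0.2]
finger_gap: 0.0853
grip_force: 0.0
```

```bash
python3 - <<'E'
from h import *
s=st(); c=cam('wrist'); np.savez('wr2.npz',**{k:c[k] for k in('frame','z_map','intrinsics','Rw','tw')}); cv2.imwrite('pics/wr2.png',c['frame'])
K=np.array(c['intrinsics']);P=cloud(c); hsv=cv2.cvtColor(c['frame'],cv2.COLOR_BGR2HSV).astype(int)
m=(hsv[...,0]<35)&(hsv[...,1]>150)&(hsv[...,2]>90)&(P[...,2]>.03)&(P[...,2]<.06)&(np.hypot(P[...,0]-.495,P[...,1]+.24)<.08)
X=P[m]; print(len(X),np.median(X[:,2])); r=cv2.minAreaRect((X[:,:2]*1000).astype(np.float32)); print(r)
for h,n in(((20,35),'yellow'),((0,17),'orange')):
    k=m&(hsv[...,0]>=h[0])&(hsv[...,0]<=h[1])&(P[...,2]>.042); Y=P[k][:,:2]; print(n,len(Y),Y.mean(0),cv2.minAreaRect((Y*1000).astype(np.float32)))
d=(P[...,2]>.06)&(P[...,2]<.068)&(np.hypot(P[...,0]-.467,P[...,1]+.339)<.09); print('dock',d.sum(),cv2.minAreaRect((P[d][:,:2]*1000).astype(np.float32)))
E
```

```text
{'clock': 4.75, 'tcp_pos': [0.4765, -0.3013, 0.2187], 'orientation': [0.0005, -0.5954, 0.8034, 0.001], 'joint_pos': [-0.7069, 0.3032, -0.0454, 1.2239, 0.0014, -1.9825], 'wrist_force': [-0.2178, 0.5393, -0.2352], 'finger_gap': 0.0853, 'grip_force': 0.0}
622 0.04567783105888537
((498.2229919433594, -231.92776489257812), (87.3878402709961, 21.63253402709961), 72.84994506835938)
yellow 278 [ 0.49631805 -0.23315614] ((494.5741882324219, -240.32789611816406), (68.86592864990234, 20.12730598449707), 71.79324340820312)
orange 314 [ 0.50807439 -0.19950961] ((508.3365783691406, -199.10752868652344), (18.693315505981445, 21.43960952758789), 72.44487762451172)
dock 9577 ((466.5970458984375, -334.9098815917969), (112.6673812866211, 58.12261199951172), 72.82894897460938)
```

View pics/wr2.png

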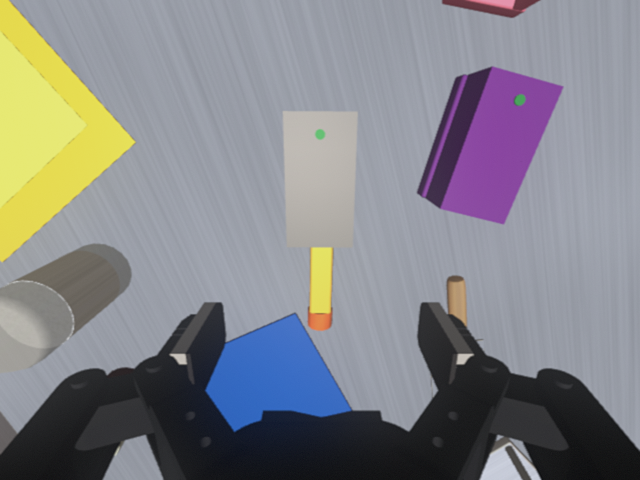

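The wrist view shows the wand (320,290) in the grey dock (320,180), with the purple look-alike at (495,150). Its axis lines up with the dock's at yaw 72.8°.

```bash
python3 - <<'E'
from h import *
R=Rdown(np.radians(72.8+180)); print(plan([.492,-.2525,.12],R),plan([.492,-.2525,.035],R))
E
```

```text
[-0.0989, -0.0042, 0.1971, 0.0005, 0.0006, 0.001] [-0.0983, -0.0047, 0.3671, 0.0005, 0.0006, 0.001]
```

>>> carry_out(increments=[[[-0.099,-0.0045,0.1,0.0005,0.0006,0.001],[-0.0985,-0.0045,0.2,0.0005,0.0006,0.001],[-0.0985,-0.0045,0.29,0.0005,0.0006,0.001],[-0.0985,-0.0045,0.367,0.0005,0.0006,0.001],[-0.0985,-0.0045,0.367,0.0005,0.0006,0.001]]])

```text
clock: 5.42
tcp_pos: [0.4885, -0.2475, 0.0321]
orientation: [-0.001, -0.595, 0.804, 0.004]
wrist_force: [0.0, 0.5, 0.0]
finger_gap: 0.0854
grip_force: 0.0
```

>>> carry_out(increments=[[[0,0,0,0,0,0],[0,0,0,0,0,0],[0,0,0,0,0,0],[0,0,0,0,0,0],[0,0,0,0,0,0]]], jaw=1, squeeze=60)

```text
clock: 6.05
tcp_pos: [0.4914, -0.2513, 0.035]
orientation: [-0.0, -0.594, 0.804, 0.001]
wrist_force: [-0.2, 0.3, 5.8]
finger_gap: 0.0212
grip_force: 62.3
```

```bash
python3 - <<'E'
from h import *
st()
E
```

```text
{'clock': 6.05, 'tcp_pos': [0.4914, -0.2513, 0.035], 'orientation': [-0.0, -0.5942, 0.8043, 0.0006], 'joint_pos': [-0.6184, 0.4296, -0.3487, 0.7938, 0.0003, -1.8909], 'wrist_force': [-0.215, 0.3391, 5.7612], 'finger_gap': 0.0212, 'grip_force': 62.3161}
```

>>> carry_out(increments=[[[0,0,-0.005,0,0,0],[-0.03,0,-0.005,0,0,0],[-0.07,0,-0.005,0,0,0],[-0.11,0,-0.005,0,0,0],[-0.15,0,-0.005,0,0,0]]])

```text
clock: 6.68
tcp_pos: [0.5131, -0.1772, 0.0362]
orientation: [-0.0, -0.595, 0.804, 0.002]
wrist_force: [-1.1, -0.0, -2.9]
finger_gap: 0.0215
grip_force: 61.0
```

>>> carry_out(increments=[[[-0.04,0,0,0,0,0],[-0.08,0,0,0,0,0],[-0.12,0,0,0,0,0],[-0.16,0,0,0,0,0],[-0.16,0,0,0,0,0]]])

```text
clock: 7.3
tcp_pos: [0.5367, -0.1011, 0.0365]
orientation: [-0.0, -0.595, 0.804, 0.002]
wrist_force: [-0.2, 0.2, -1.1]
finger_gap: 0.0212
grip_force: 61.0
```

```bash
python3 - <<'E'
from h import *
s=st(); c=cam('wrist'); np.savez('wr3.npz',**{k:c[k] for k in('frame','z_map','intrinsics','Rw','tw')}); cv2.imwrite('pics/wr3.png',c['frame'])
E
```

```text
{'clock': 7.3, 'tcp_pos': [0.5367, -0.1011, 0.0365], 'orientation': [-0.0003, -0.5951, 0.8036, 0.0016], 'joint_pos': [-0.3338, 0.4197, -0.3605, 0.7935, 0.0012, -1.6087], 'wrist_force': [-0.1621, 0.1942, -1.0799], 'finger_gap': 0.0212, 'grip_force': 61.0397}
```

View pics/wr3.png

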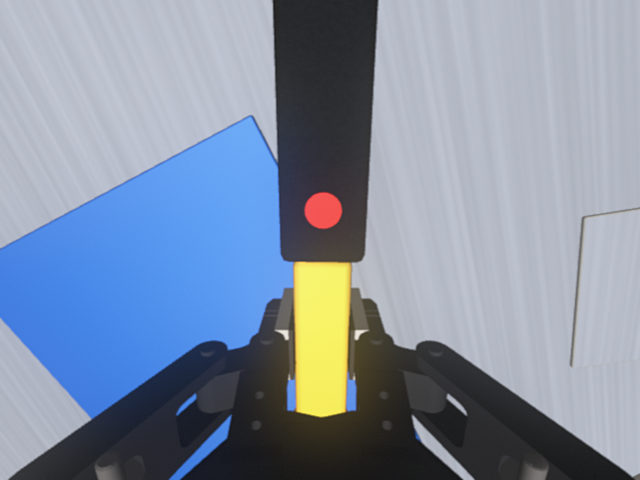

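The wand is out and level: black handle at (325,130), neck between the pads at (322,330). It was gripped on its axis, so the fingertips reach about 4 mm below its underside. I will lay it with the handle on the mat and the neck overhanging the mat's far edge, so that it is set down rather than dropped.

```bash
python3 - <<'E'
from h import *
R=Rdown(np.radians(9+180)); print(plan([.7013,.0313,.12],R))
E
```

```text
[-0.3513, -0.2368, -0.1675, 0.0005, -0.0001, 0.1778]
```

>>> carry_out(increments=[[[0,0,-0.09,0,0,0.01],[-0.03,-0.02,-0.17,0,0,0.037],[-0.1,-0.07,-0.17,0,0,0.064],[-0.18,-0.12,-0.17,0,0,0.09],[-0.26,-0.18,-0.17,0,0,0.118]]])

```text
clock: 7.98
tcp_pos: [0.6617, -0.0052, 0.1217]
orientation: [-0.001, -0.259, 0.966, 0.001]
wrist_force: [1.4, -0.7, -1.9]
finger_gap: 0.0211
grip_force: 61.0
```

```bash
python3 - <<'E'
from h import *
st();R=Rdown(np.radians(9+180)); print(plan([.7013,.0313,.12],R),plan([.7013,.0313,.04],R))
E
```

```text
{'clock': 7.975, 'tcp_pos': [0.6617, -0.0052, 0.1217], 'orientation': [-0.0008, -0.2589, 0.9659, 0.0009], 'joint_pos': [-0.1295, 0.5407, 0.0747, 1.1069, 0.0011, -0.6533], 'wrist_force': [1.3844, -0.7134, -1.8742], 'finger_gap': 0.0211, 'grip_force': 60.977}
[-0.105, 0.0236, 0.0033, 0.0003, -0.0002, 0.0584] [-0.1052, 0.0232, 0.1633, 0.0003, -0.0002, 0.0584]
```

>>> carry_out(increments=[[[-0.05,0.012,0,0,0,0.028],[-0.105,0.0235,0,0,0,0.0584],[-0.105,0.0235,0.06,0,0,0.0584],[-0.105,0.0235,0.13,0,0,0.0584],[-0.105,0.0235,0.163,0,0,0.0584]]])

```text
clock: 8.6
tcp_pos: [0.6984, 0.0312, 0.0372]
orientation: [-0.003, -0.082, 0.997, 0.001]
wrist_force: [0.4, 0.4, -1.7]
finger_gap: 0.0212
grip_force: 60.9
```

>>> carry_out(increments=[[[0,0,0,0,0,0],[0,0,0,0,0,0]]])

```text
clock: 8.85
tcp_pos: [0.7009, 0.0314, 0.0413]
orientation: [0.0, -0.082, 0.997, 0.001]
wrist_force: [-0.0, -0.2, -2.1]
finger_gap: 0.0208
grip_force: 61.0
```

```bash
python3 - <<'E'
from h import *
st();c=cam('side'); P=cloud(c); cv2.imwrite('pics/side3.png',cv2.resize(c['frame'][170:320,200:380],None,fx=4,fy=4))
c=cam('wrist');P=cloud(c)
f=c['frame']; h=cv2.cvtColor(f,cv2.COLOR_BGR2HSV).astype(int)
m=np.zeros((480,640),bool); m[5:250,290:365]=True; m&=(h[...,2]<70)&(P[...,2]>.02)&(P[...,2]<.1)
X=P[m]; print(len(X),X.mean(0)); A=np.c_[X[:,:2]-X[:,:2].mean(0),np.ones(len(X))]; k=np.linalg.lstsq(A,X[:,2],rcond=None)[0]; print('top plane',k, 'mean',X.mean(0))
E
```

```text
{'clock': 8.85, 'tcp_pos': [0.7009, 0.0314, 0.0413], 'orientation': [0.0, -0.0818, 0.9966, 0.0009], 'joint_pos': [-0.0702, 0.6726, 0.0985, 0.9969, 0.0018, -0.234], 'wrist_force': [-0.046, -0.2104, -2.093], 'finger_gap': 0.0208, 'grip_force': 60.9512}
12893 [0.61195012 0.01871789 0.05617903]
top plane [0.00056062 0.00084478 0.05617903] mean [0.61195012 0.01871789 0.05617903]
```

>>> carry_out(increments=[[[0,0,0.02,0,0,0],[0,0,0.034,0,0,0],[0,0,0.04,0,0,0],[0,0,0.04,0,0,0]]])

```text
clock: 9.45
tcp_pos: [0.6996, 0.0319, 0.0196]
orientation: [-0.001, -0.082, 0.997, 0.001]
wrist_force: [0.2, 0.2, -1.8]
finger_gap: 0.0208
grip_force: 61.1
```

>>> carry_out(increments=[[[0,0,0.001,0,0,0],[0,0,0.002,0,0,0],[0,0,0.002,0,0,0]]])

```text
clock: 9.82
tcp_pos: [0.6999, 0.0319, 0.0193]
orientation: [-0.001, -0.082, 0.997, 0.001]
wrist_force: [-0.9, -0.5, 1.6]
finger_gap: 0.0211
grip_force: 63.7
```

>>> carry_out(increments=[[[0,0,0,0,0,0],[0,0,0,0,0,0],[0,0,0,0,0,0],[0,0,0,0,0,0],[0,0,0,0,0,0]]], jaw=0)

```text
clock: 10.45
tcp_pos: [0.6998, 0.0319, 0.0188]
orientation: [-0.001, -0.082, 0.997, 0.001]
wrist_force: [0.4, -0.2, -0.3]
finger_gap: 0.0857
grip_force: 0.0
```

>>> carry_out(increments=[[[0,0,-0.02,0,0,0],[0,0,-0.1,0,0,0],[0.05,0,-0.2,0,0,0],[0.1,0,-0.28,0,0,0],[0.1,0,-0.28,0,0,0]]])

```text
clock: 11.08
tcp_pos: [0.652, 0.0231, 0.1647]
orientation: [0.003, -0.082, 0.997, 0.0]
wrist_force: [0.0, 0.7, 0.6]
finger_gap: 0.0856
grip_force: 0.0
```

```bash
cat > wand.py <<'E'
from h import *
def wand(c,ztop):
    P=cloud(c); h=cv2.cvtColor(c['frame'],cv2.COLOR_BGR2HSV).astype(int)
    near=np.hypot(P[...,0]-.62,P[...,1]-.02)<.2
    Z=P[...,2]; hd=near&(h[...,2]<80)&(abs(Z-ztop)<.008); hd[300:]=False if False else hd[300:]
    ye=near&(h[...,0]>=20)&(h[...,0]<=35)&(h[...,1]>130)&(abs(Z-ztop+.004)<.01)
    og=near&(h[...,0]<=17)&(h[...,1]>130)&(abs(Z-ztop+.004)<.012)
    for n,m in(('handle',hd),('yellow',ye),('orange',og)):
        m=cv2.morphologyEx(m.astype(np.uint8),cv2.MORPH_OPEN,np.ones((3,3)))
        k,lb,s,_=cv2.connectedComponentsWithStats(m)
        if k<2: print(n,'none'); continue
        X=P[lb==1+s[1:,4].argmax()]; print(n,len(X),'z',np.median(X[:,2]).round(4),np.round(cv2.minAreaRect((X[:,:2]*1000).astype(np.float32))[0],1),cv2.minAreaRect((X[:,:2]*1000).astype(np.float32))[1:])
E
python3 - <<'E'
from wand import *
st(); c=cam('wrist'); cv2.imwrite('pics/wr4.png',c['frame']); wand(c,.034)
E
```

```text
{'clock': 11.075, 'tcp_pos': [0.652, 0.0231, 0.1647], 'orientation': [0.0028, -0.0819, 0.9966, 0.0004], 'joint_pos': [-0.0882, 0.4925, 0.1039, 1.1768, 0.0018, -0.2523], 'wrist_force': [0.0068, 0.6856, 0.6273], 'finger_gap': 0.0856, 'grip_force': 0.0}
handle 4481 z 0.0338 [615.   19.1] ((97.33480072021484, 27.837772369384766), 8.821460723876953)
yellow 1975 z 0.0297 [705.1  33.3] ((80.53860473632812, 20.644649505615234), 8.684982299804688)
orange 432 z 0.0301 [753.5  40.8] ((19.001760482788086, 23.126415252685547), 10.402238845825195)
```

View pics/wr4.png

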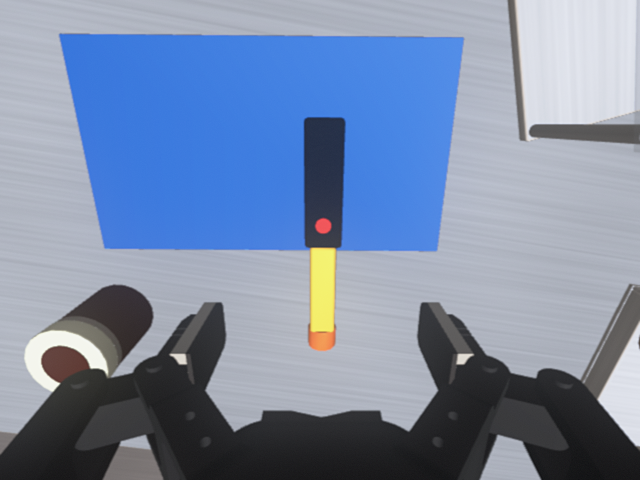

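The wand lies flat, handle (323,180) on the mat and neck overhanging. The handle centre is (0.615, 0.019) with its top at 34 mm, as expected. I regrip 12 mm behind the handle centre.

```bash
python3 - <<'E'
from h import *
R=Rdown(np.radians(8.8+180)); print(plan([.6031,.0173,.0265],R))
E
```

```text
[0.0988, 0.0039, 0.2711, 0.0002, 0.0005, 0.0017]
```

>>> carry_out(increments=[[[0.05,0.002,0.08,0,0,0.001],[0.099,0.004,0.16,0,0,0.0015],[0.099,0.004,0.24,0,0,0.0015],[0.099,0.004,0.265,0,0,0.0015],[0.099,0.004,0.265,0,0,0.0015]]])

```text
clock: 11.75
tcp_pos: [0.6011, 0.0177, 0.0255]
orientation: [-0.002, -0.077, 0.997, 0.001]
wrist_force: [-0.5, 0.1, 0.2]
finger_gap: 0.0851
grip_force: 0.0
```

>>> carry_out(increments=[[[0,0,0,0,0,0],[0,0,0,0,0,0]]])

```text
clock: 12.0
tcp_pos: [0.6028, 0.0175, 0.0281]
orientation: [0.0, -0.077, 0.997, 0.001]
wrist_force: [-0.3, 0.9, 0.2]
finger_gap: 0.0853
grip_force: 0.0
```

```bash
python3 - <<'E'
from h import *
st();R=Rdown(np.radians(8.8+180)); print(plan([.6031,.0173,.0265],R))
E
```

```text
{'clock': 12.0, 'tcp_pos': [0.6028, 0.0175, 0.0281], 'orientation': [0.0003, -0.0774, 0.997, 0.0008], 'joint_pos': [-0.1049, 0.5181, -0.2182, 0.8341, 0.0018, -0.2598], 'wrist_force': [-0.2969, 0.8666, 0.1823], 'finger_gap': 0.0853, 'grip_force': 0.0}
[-0.0005, -0.0005, 0.0033, 0.0003, 0.0001, 0.0002]
```

Close, then lift.

>>> carry_out(increments=[[[0,0,0.003,0,0,0],[0,0,0.003,0,0,0],[0,0,0.003,0,0,0],[0,0,0.003,0,0,0],[0,0,0.003,0,0,0]]], jaw=1, squeeze=70)

```text
clock: 12.62
tcp_pos: [0.6017, 0.0175, 0.0255]
orientation: [-0.001, -0.077, 0.997, 0.001]
wrist_force: [0.3, -0.1, 3.2]
finger_gap: 0.0288
grip_force: 70.5
```

>>> carry_out(increments=[[[0,0,-0.02,0,0,0],[0,0,-0.06,0,0,0],[0,0,-0.12,0,0,0],[0,0,-0.18,0,0,0],[0,0,-0.18,0,0,0]]])

```text
clock: 13.25
tcp_pos: [0.6033, 0.0172, 0.1176]
orientation: [0.001, -0.077, 0.997, 0.001]
wrist_force: [0.5, -0.1, -2.3]
finger_gap: 0.0291
grip_force: 69.9
```

```bash
python3 - <<'E'
from h import *
st()
a=np.radians(111.1); x=np.array([np.cos(a),np.sin(a),0]); J=np.array([.3298,.2472,0]); L=J-.031*x; L[2]=.046
for d in(.198+.16,.198): print(d,(L-d*x).round(4))
p=L-.358*x; p[2]=.117; print(plan(p,Rdown(a+np.pi)))
E
```

```text
{'clock': 13.25, 'tcp_pos': [0.6033, 0.0172, 0.1176], 'orientation': [0.0012, -0.0774, 0.997, 0.0007], 'joint_pos': [-0.1052, 0.434, -0.11, 1.0246, 0.0018, -0.2601], 'wrist_force': [0.5488, -0.0558, -2.2584], 'finger_gap': 0.0291, 'grip_force': 69.8593}
0.358 [ 0.4698 -0.1157  0.046 ]
0.198 [0.4122 0.0336 0.046 ]
[0.3047, -0.2216, 0.0001, -0.0002, 0.0005, -0.284]
```

>>> carry_out(increments=[[[0.06,-0.045,0,0,0,-0.028],[0.13,-0.09,0,0,0,-0.056],[0.19,-0.14,0,0,0,-0.084],[0.25,-0.18,0,0,0,-0.112],[0.305,-0.222,0,0,0,-0.14]]])

```text
clock: 13.88
tcp_pos: [0.4659, -0.116, 0.1136]
orientation: [-0.001, -0.497, 0.868, 0.002]
wrist_force: [0.3, -1.3, -2.1]
finger_gap: 0.0289
grip_force: 69.8
```

>>> carry_out(increments=[[[0,0,0,0,0,-0.028],[0,0,0,0,0,-0.056],[0,0,0,0,0,-0.084],[0,0,0,0,0,-0.112],[0,0,0,0,0,-0.14]]])

```text
clock: 14.5
tcp_pos: [0.467, -0.1154, 0.1137]
orientation: [0.0, 0.819, -0.574, -0.003]
wrist_force: [0.2, 0.4, -2.0]
finger_gap: 0.0289
grip_force: 69.8
```

```bash
python3 - <<'E'
from h import *
st()
a=np.radians(111.1); x=np.array([np.cos(a),np.sin(a),0]); J=np.array([.3298,.2472,0]); L=J-.031*x
p=L-.358*x; p[2]=.0535; print(plan(p,Rdown(a+np.pi)))
E
```

```text
{'clock': 14.5, 'tcp_pos': [0.467, -0.1154, 0.1137], 'orientation': [0.0001, 0.8191, -0.5736, -0.0027], 'joint_pos': [-0.4099, 0.2269, -0.4217, 0.9276, 0.0009, -2.3298], 'wrist_force': [0.1594, 0.4006, -1.9598], 'finger_gap': 0.0289, 'grip_force': 69.8297}
[0.003, -0.0056, 0.1203, 0.0005, 0.0007, -0.0031]
```

>>> carry_out(increments=[[[0.003,-0.0056,0.05,0.0005,0.0007,-0.003],[0.003,-0.0056,0.1,0.0005,0.0007,-0.003],[0.003,-0.0056,0.12,0.0005,0.0007,-0.003],[0.003,-0.0056,0.12,0.0005,0.0007,-0.003],[0.003,-0.0056,0.12,0.0005,0.0007,-0.003]]])

```text
clock: 15.12
tcp_pos: [0.4715, -0.1163, 0.0556]
orientation: [-0.0, 0.823, -0.568, 0.002]
wrist_force: [0.1, -0.1, -2.3]
finger_gap: 0.0289
grip_force: 69.7
```

```bash
cat > meas.py <<'E'
from h import *
s=st()
a=np.radians(111.1); x=np.array([np.cos(a),np.sin(a),0]); y=np.array([-x[1],x[0],0]); J=np.array([.3298,.2472,0]); L=J-.031*x
tp=np.array(s['tcp_pos']); R=q2R(s['orientation'])
c=cam('wrist'); P=cloud(c); h=cv2.cvtColor(c['frame'],cv2.COLOR_BGR2HSV).astype(int)
q=P-tp; al=q@x; lt=q@y
m=(al<-.012)&(al>-.045)&(abs(lt)<.02)&(abs(q[...,2]-.007)<.008)
A=np.c_[al[m],lt[m],np.ones(m.sum())]; k=np.linalg.lstsq(A,P[m][:,2],rcond=None)[0]; print('handle top',m.sum(),'slope along,lat,z@tcp',k.round(4))
c=cam('top'); P=cloud(c); h=cv2.cvtColor(c['frame'],cv2.COLOR_BGR2HSV).astype(int); q=P-tp; al=q@x; lt=q@y
for n,lo,hi in(('yellow',19,35),('orange',0,17)):
    m=(h[...,0]>=lo)&(h[...,0]<=hi)&(h[...,1]>130)&(h[...,2]>80)&(abs(lt)<.03)&(al>.02)&(al<.2)
    print(n,m.sum(),'along',al[m].min().round(4),al[m].max().round(4),'lat med',np.median(lt[m]).round(4),'z',np.median(P[m][:,2]).round(4))
    if m.sum()>20: print(' lat slope deg',np.degrees(np.polyfit(al[m],lt[m],1)[0]).round(2))
print('TCP to label along',((L-tp)@x).round(4),'lat of tcp',((tp-L)@y).round(4),'tool x yaw',np.degrees(np.arctan2(*(-R[1::-1,0]))).round(2))
p=L-.198*x; p[2]=.0535; print(plan(p,Rdown(a+np.pi)))
E
python3 meas.py
```

```text
{'clock': 15.125, 'tcp_pos': [0.4715, -0.1163, 0.0556], 'orientation': [-0.0003, 0.8229, -0.5682, 0.0016], 'joint_pos': [-0.4074, 0.2938, -0.4973, 0.7764, -0.0001, -2.3404], 'wrist_force': [0.1204, -0.1439, -2.2892], 'finger_gap': 0.0289, 'grip_force': 69.6954}
handle top 4815 slope along,lat,z@tcp [ 0.132  -0.0036  0.0666]
yellow 174 along 0.075 0.1434 lat med -0.0037 z 0.0596
 lat slope deg 3.37
orange 58 along 0.1442 0.1617 lat med -0.0033 z 0.0584
 lat slope deg 0.26
TCP to label along 0.3592 lat of tcp -0.0013 tool x yaw 110.75
[-0.3227, 0.005, 0.0039, -0.0005, -0.0005, -0.001]
```

```bash
python3 - <<'E'
import re
t=open('meas.py').read()
t=t.replace("m=(al<-.012)&(al>-.045)&(abs(lt)<.02)&(abs(q[...,2]-.007)<.008)","""m=(al<-.016)&(al>-.034)&(abs(lt)<.012)&(abs(q[...,2]-.008)<.008)
cv2.imwrite('pics/wr5.png',c['frame'])
for b in np.arange(-.034,-.012,.006):
    k=(abs(al-b)<.003)&(abs(lt)<.03)&(abs(q[...,2]-.008)<.006); print(b.round(3),k.sum(),'lat',lt[k].min().round(4),lt[k].max().round(4),'z',np.median(P[k][:,2]).round(4)) if k.sum() else 0""")
open('meas.py','w').write(t)
E
python3 meas.py
```

```text
{'clock': 15.225, 'tcp_pos': [0.4717, -0.1164, 0.0559], 'orientation': [-0.0004, 0.8229, -0.5682, 0.002], 'joint_pos': [-0.4074, 0.2934, -0.4971, 0.7763, -0.0, -2.3404], 'wrist_force': [0.2966, -0.2651, -2.9382], 'finger_gap': 0.0288, 'grip_force': 69.6949}
-0.034 1148 lat -0.014 0.0156 z 0.0633
-0.028 1145 lat -0.0142 0.0158 z 0.0643
-0.022 1095 lat -0.0142 0.0156 z 0.0643
-0.016 1045 lat -0.0142 0.0157 z 0.0643
handle top 2839 slope along,lat,z@tcp [ 0.0249 -0.0013  0.0649]
yellow 175 along 0.0751 0.1433 lat med -0.0034 z 0.0601
 lat slope deg 2.18
orange 63 along 0.1435 0.1618 lat med -0.003 z 0.0583
 lat slope deg 0.76
TCP to label along 0.3593 lat of tcp -0.0015 tool x yaw 110.75
[-0.3224, 0.0047, 0.0038, -0.0004, -0.0004, -0.001]
```

View pics/wr5.png

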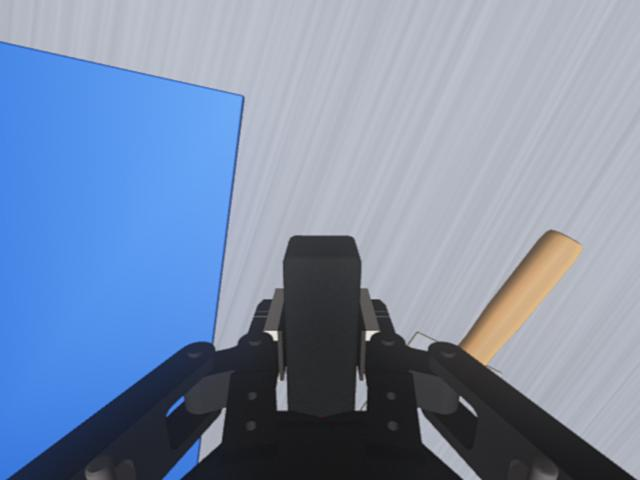

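The handle is level (top 64.3 mm all along) and central in the pads. I correct the lateral offset, yaw and height, then go in.

>>> carry_out(increments=[[[0,0.0045,0.0066,-0.0004,-0.0004,-0.001],[-0.03,0.0045,0.0066,-0.0004,-0.0004,-0.001],[-0.07,0.0045,0.0066,-0.0004,-0.0004,-0.001],[-0.11,0.0045,0.0066,-0.0004,-0.0004,-0.001],[-0.15,0.0045,0.0066,-0.0004,-0.0004,-0.001]]])

```text
clock: 15.95
tcp_pos: [0.4414, -0.0451, 0.0517]
orientation: [0.0, 0.825, -0.565, -0.001]
wrist_force: [1.2, -0.6, -2.4]
finger_gap: 0.0288
grip_force: 69.7
```

```bash
sed -i 's/p\[2\]=.0535/p[2]=.0526/' meas.py; python3 meas.py
```

```text
{'clock': 15.95, 'tcp_pos': [0.4414, -0.0451, 0.0517], 'orientation': [0.0001, 0.8249, -0.5653, -0.0007], 'joint_pos': [-0.2832, 0.2324, -0.5966, 0.7432, 0.0003, -2.2232], 'wrist_force': [1.1946, -0.5795, -2.37], 'finger_gap': 0.0288, 'grip_force': 69.699}
-0.034 1152 lat -0.0143 0.0154 z 0.0588
-0.028 1157 lat -0.0144 0.0156 z 0.06
-0.022 1103 lat -0.0145 0.0155 z 0.06
-0.016 1036 lat -0.0144 0.0157 z 0.06
handle top 2832 slope along,lat,z@tcp [0.0329 0.0036 0.0608]
yellow 137 along 0.075 0.1464 lat med -0.0017 z 0.0556
 lat slope deg 1.57
orange 50 along 0.1439 0.1569 lat med 0.0019 z 0.1133
 lat slope deg -5.11
TCP to label along 0.2819 lat of tcp 0.001 tool x yaw 111.16
[-0.1654, -0.0039, -0.0019, 0.0004, 0.0004, 0.0005]
```

>>> carry_out(increments=[[[-0.04,-0.001,0,0,0,0],[-0.08,-0.001,0,0,0,0],[-0.12,-0.001,0,0,0,0],[-0.155,-0.001,0,0,0,0],[-0.168,-0.001,0,0,0,0]]])

```text
clock: 16.68
tcp_pos: [0.4121, 0.0326, 0.0518]
orientation: [0.0, 0.825, -0.565, -0.001]
wrist_force: [-0.2, -0.5, -2.4]
finger_gap: 0.0287
grip_force: 69.7
```

>>> carry_out(increments=[[[0,0,0,0,0,0],[0,0,0,0,0,0]]])

```text
clock: 16.92
tcp_pos: [0.4131, 0.0314, 0.0519]
orientation: [0.0, 0.825, -0.566, -0.0]
wrist_force: [-0.5, -0.3, -2.2]
finger_gap: 0.0292
grip_force: 69.7
```

```bash
python3 meas.py; python3 - <<'E'
from h import *
f=cam('top')['frame']; cv2.imwrite('pics/top6.png',cv2.resize(f[220:370,120:330],None,fx=3.8,fy=3.8,interpolation=cv2.INTER_CUBIC))
E
```

```text
{'clock': 16.925, 'tcp_pos': [0.4131, 0.0314, 0.0519], 'orientation': [0.0001, 0.8246, -0.5658, -0.0002], 'joint_pos': [-0.1186, 0.1813, -0.6645, 0.7254, 0.0001, -2.0575], 'wrist_force': [-0.4644, -0.2815, -2.1779], 'finger_gap': 0.0292, 'grip_force': 69.714}
-0.034 1161 lat -0.0143 0.0155 z 0.0591
-0.028 1146 lat -0.0144 0.0157 z 0.0601
-0.022 1097 lat -0.0145 0.0154 z 0.0602
-0.016 1046 lat -0.0143 0.0156 z 0.0602
handle top 2853 slope along,lat,z@tcp [ 0.0276 -0.0018  0.0609]
yellow 48 along 0.1146 0.136 lat med 0.0007 z 0.1132
 lat slope deg 8.06
orange 49 along 0.1364 0.1525 lat med 0.0007 z 0.113
 lat slope deg 2.39
TCP to label along 0.2004 lat of tcp -0.0 tool x yaw 111.09
[-0.0048, -0.0003, -0.0016, 0.0001, 0.0001, -0.0001]
```

View pics/top6.png

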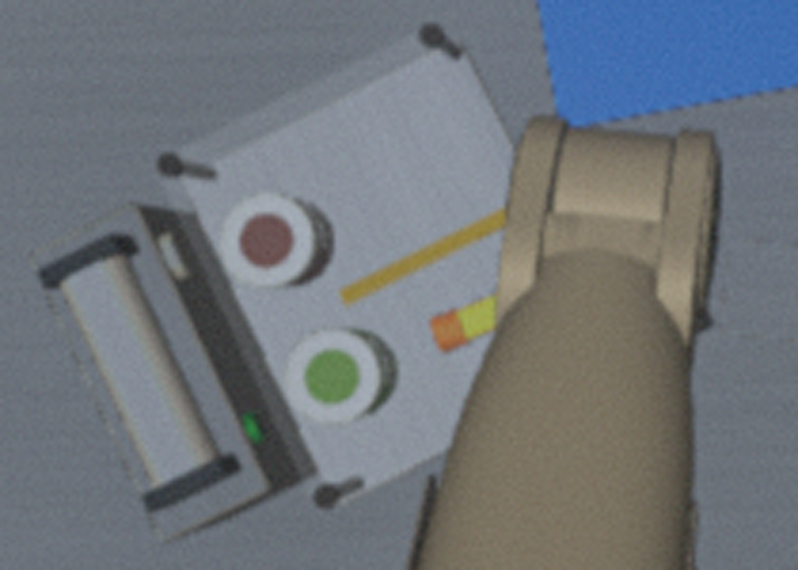

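The nose (447,331) points at the green jar, whose sticker is at (331,376), with a clear gap and nothing touched. I cross-check the aim within this one camera.

```bash
python3 - <<'E'
from h import *
c=dict(np.load('top0.npz')); K=c['intrinsics']
def ray(p,z):
    u,v=p; d=c['Rw']@np.array([(u-K[0,2])/K[0,0],(v-K[1,2])/K[1,1],1]); return c['tw']+d*(z-c['tw'][2])/d[2]
f=lambda p:(np.array(p)+.5)/3.8-.5+[120,220]
a=np.radians(111.1); x=np.array([np.cos(a),np.sin(a),0]); y=np.array([-x[1],x[0],0])
J=ray(f((331,376)),.09); tip=ray(f((434,337)),.052); mid=ray(f((447,331)),.058); ye=ray(f((480,317)),.056)
for n,p in(('tip',tip),('orange mid',mid),('yellow',ye)): print(n,'to label',(((J-p)@x)-.031).round(4),'lat',((p-J)@y).round(4))
E
```

```text
tip to label 0.0347 lat 0.0008
orange mid to label 0.045 lat 0.0007
yellow to label 0.0685 lat 0.0005
```

>>> carry_out(increments=[[[-0.003,0,-0.0018,0,0,0],[-0.003,0,-0.0018,0,0,0],[-0.003,0,-0.0018,0,0,0],[-0.003,0,-0.0018,0,0,0],[-0.003,0,-0.0018,0,0,0]]])

```text
clock: 17.7
tcp_pos: [0.412, 0.0331, 0.0527]
orientation: [0.0, 0.825, -0.566, -0.001]
wrist_force: [1.4, -0.8, -2.9]
finger_gap: 0.0289
grip_force: 69.7
```

The gap is about 34 mm and the lateral error under 1 mm. Hold still for more than two seconds.

>>> carry_out(increments=[[[0,0,0,0,0,0],[0,0,0,0,0,0],[0,0,0,0,0,0],[0,0,0,0,0,0],[0,0,0,0,0,0]]])

```text
clock: 18.32
tcp_pos: [0.412, 0.0331, 0.0526]
orientation: [0.0, 0.825, -0.566, -0.001]
wrist_force: [0.5, -0.3, -1.9]
finger_gap: 0.0288
grip_force: 69.7
```

>>> carry_out(increments=[[[0,0,0,0,0,0],[0,0,0,0,0,0],[0,0,0,0,0,0],[0,0,0,0,0,0],[0,0,0,0,0,0]]])

```text
clock: 18.95
tcp_pos: [0.412, 0.0331, 0.0527]
orientation: [0.0, 0.825, -0.566, -0.001]
wrist_force: [-0.1, 0.3, -2.8]
finger_gap: 0.0293
grip_force: 69.7
```

>>> carry_out(increments=[[[0,0,0,0,0,0],[0,0,0,0,0,0],[0,0,0,0,0,0],[0,0,0,0,0,0],[0,0,0,0,0,0]]])

```text
clock: 19.58
tcp_pos: [0.412, 0.0331, 0.0526]
orientation: [0.0, 0.825, -0.566, -0.001]
wrist_force: [0.3, 0.2, -2.4]
finger_gap: 0.0287
grip_force: 69.7
```

>>> carry_out(increments=[[[0,0,0,0,0,0],[0,0,0,0,0,0],[0,0,0,0,0,0],[0,0,0,0,0,0],[0,0,0,0,0,0]]])

```text
clock: 20.2
tcp_pos: [0.412, 0.0332, 0.0526]
orientation: [0.0, 0.825, -0.566, -0.001]
wrist_force: [-0.5, 0.6, -1.9]
finger_gap: 0.0291
grip_force: 69.7
```

>>> carry_out(increments=[[[0,0,0,0,0,0],[0,0,0,0,0,0],[0,0,0,0,0,0],[0,0,0,0,0,0],[0,0,0,0,0,0]]])

```text
clock: 20.82
tcp_pos: [0.412, 0.0331, 0.0526]
orientation: [0.0, 0.825, -0.566, -0.001]
wrist_force: [0.4, 1.2, -2.6]
finger_gap: 0.029
grip_force: 69.7
```

>>> carry_out(increments=[[[0.04,0,0,0,0,0],[0.1,0,0,0,0,0],[0.17,0,0,0,0,0],[0.25,0,0,0,0,0],[0.33,0,0,0,0,0]]])

```text
clock: 21.45
tcp_pos: [0.4718, -0.1219, 0.0525]
orientation: [0.0, 0.825, -0.566, -0.001]
wrist_force: [-0.2, 0.7, -2.0]
finger_gap: 0.029
grip_force: 69.7
```

```bash
python3 - <<'E'
from h import *
st(); a=np.radians(99); x=np.array([np.cos(a),np.sin(a),0])
p=np.array([.6004,-.0353,0])-.063*x; p[2]=.13; print(p,plan(p,Rdown(a+np.pi)))
E
```

```text
{'clock': 21.45, 'tcp_pos': [0.4718, -0.1219, 0.0525], 'orientation': [0.0, 0.8247, -0.5655, -0.0006], 'joint_pos': [-0.4179, 0.3037, -0.4926, 0.7757, 0.0001, -2.3573], 'wrist_force': [-0.2069, 0.6587, -1.9924], 'finger_gap': 0.029, 'grip_force': 69.7498}
[ 0.61025537 -0.09752437  0.13      ] [0.0541, -0.2758, -0.1553, 0.0001, 0.0001, 0.0337]
```

>>> carry_out(increments=[[[0,0,-0.08,0,0,0],[0.01,-0.07,-0.155,0,0,0.01],[0.03,-0.16,-0.155,0,0,0.022],[0.045,-0.24,-0.155,0,0,0.03],[0.054,-0.276,-0.155,0,0,0.0337]]])

```text
clock: 22.08
tcp_pos: [0.612, -0.0959, 0.1295]
orientation: [-0.0, 0.76, -0.65, -0.0]
wrist_force: [0.2, -0.3, -2.0]
finger_gap: 0.0287
grip_force: 70.1
```

>>> carry_out(increments=[[[0,0,0.06,0,0,0],[0,0,0.13,0,0,0],[0,0,0.18,0,0,0],[0,0,0.18,0,0,0],[0,0,0.18,0,0,0]]])

```text
clock: 22.7
tcp_pos: [0.6104, -0.0964, 0.0407]
orientation: [0.0, 0.76, -0.65, -0.0]
wrist_force: [0.5, -0.5, -2.0]
finger_gap: 0.029
grip_force: 70.0
```

```bash
python3 - <<'E'
from h import *
st(); a=np.radians(99); x=np.array([np.cos(a),np.sin(a),0])
p=np.array([.6004,-.0353,0])-.063*x; p[2]=.0257; print(p,plan(p,Rdown(a+np.pi)))
E
```

```text
{'clock': 22.7, 'tcp_pos': [0.6104, -0.0964, 0.0407], 'orientation': [0.0, 0.7603, -0.6496, -0.0002], 'joint_pos': [-0.2865, 0.5298, -0.1616, 0.8798, 0.0001, -2.0141], 'wrist_force': [0.5001, -0.5164, -1.9724], 'finger_gap': 0.029, 'grip_force': 70.0157}
[ 0.61025537 -0.09752437  0.0257    ] [0.0021, 0.0007, 0.03, 0.0, 0.0, -0.0001]
```

>>> carry_out(increments=[[[0,0,0.015,0,0,0],[0,0,0.023,0,0,0],[0,0,0.027,0,0,0],[0,0,0.028,0,0,0],[0,0,0.028,0,0,0]]])

```text
clock: 23.32
tcp_pos: [0.6099, -0.0963, 0.0259]
orientation: [0.0, 0.76, -0.65, -0.001]
wrist_force: [-0.6, 0.6, -3.0]
finger_gap: 0.0289
grip_force: 70.0
```

>>> carry_out(increments=[[[0,0,0.001,0,0,0],[0,0,0.002,0,0,0],[0,0,0.002,0,0,0]]])

```text
clock: 23.7
tcp_pos: [0.61, -0.0963, 0.0255]
orientation: [0.0, 0.76, -0.65, -0.0]
wrist_force: [-1.9, 0.1, 3.7]
finger_gap: 0.0287
grip_force: 71.0
```

The wand is down: the vertical force has turned positive. Release and lift clear.

>>> carry_out(increments=[[[0,0,0,0,0,0],[0,0,0,0,0,0],[0,0,0,0,0,0],[0,0,0,0,0,0],[0,0,0,0,0,0]]], jaw=0)

```text
clock: 24.32
tcp_pos: [0.6099, -0.0963, 0.0248]
orientation: [0.0, 0.76, -0.65, -0.001]
wrist_force: [-0.2, 0.7, -1.0]
finger_gap: 0.085
grip_force: 0.0
```

>>> carry_out(increments=[[[0,0,-0.03,0,0,0],[0,0,-0.12,0,0,0],[0,0,-0.22,0,0,0],[0.08,0,-0.32,0,0,0],[0.16,0,-0.4,0,0,0]]])

```text
clock: 24.95
tcp_pos: [0.6231, -0.1757, 0.2288]
orientation: [-0.0, 0.761, -0.649, 0.001]
wrist_force: [1.6, -0.1, -0.1]
finger_gap: 0.0857
grip_force: 0.0
```

```bash
python3 - <<'E'
from wand import *
st(); c=cam('wrist'); cv2.imwrite('pics/wr7.png',c['frame']); wand(c,.034)
for k in('jar_a','bottle','spatula'):
    print(k,[(np.round(d['position'],3).tolist(),round(d['score'],2)) for d in (cam('side'),env.find_in('side',k))[1]][:3])
E
```

```text
{'clock': 24.95, 'tcp_pos': [0.6231, -0.1757, 0.2288], 'orientation': [-0.0004, 0.7608, -0.649, 0.001], 'joint_pos': [-0.3987, 0.4616, 0.2127, 1.3197, 0.0001, -2.1279], 'wrist_force': [1.5652, -0.0909, -0.0822], 'finger_gap': 0.0857, 'grip_force': 0.0}
handle 2037 z 0.0338 [607.5 -83.1] ((27.10191535949707, 97.71025848388672), 8.580911636352539)
yellow 952 z 0.0298 [594.5   8.1] ((20.399967193603516, 78.90777587890625), 9.55651569366455)
orange 214 z 0.0304 [585.9  56.3] ((21.875017166137695, 19.04745864868164), 8.760459899902344)
jar_a [([0.717, 0.397, 0.074], 0.89), ([0.778, -0.137, 0.053], 0.68), ([0.603, -0.036, 0.03], 0.46)]
bottle [([0.73, -0.285, 0.096], 0.81)]
spatula [([0.372, -0.074, 0.002], 0.83)]
```

View pics/wr7.png

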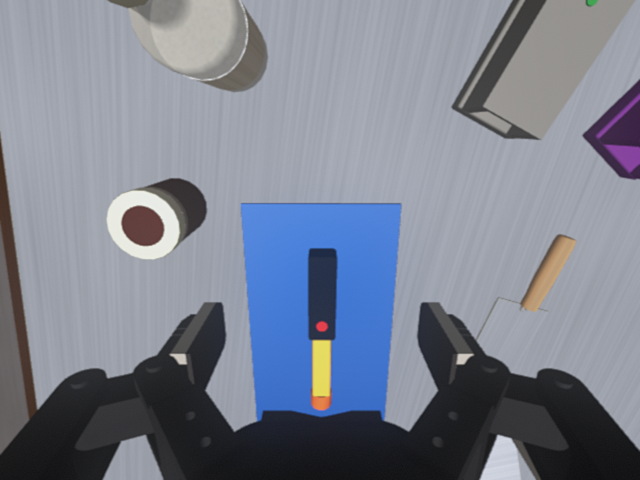

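The wand lies flat and central on the blue mat (322,325). Jar c (145,225), the bottle and the spatula stand where they were, and the gripper is clear.

```bash
python3 -c "
from workcell import env
print(env.hand_in())"
```

```text
the job is handed in; nothing more can be done
None
```

I finished the job and handed it in at about 25 s: the wand was drawn by its neck, laid flat, retaken by its handle, and held still for over 2 s about 34 mm from the green jar's label; it now lies flat, wholly on the blue mat, with no sign that anything else moved.

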